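Snap the big carabiner onto the organiser's eye

TASK

Pick up the big aluminium carabiner and snap it onto the round steel eye on the side of the clamp-on desk organiser: push its sprung gate against the eye's wire until the wire is inside and the gate springs shut. Let go so that the carabiner hangs down from the eye, wait until it has all but stopped swinging, and leave the other things on the desk where they are.

Things in the scene. Friction and masses are not known exactly. Their poses are not given: they have to be found in the camera images.
- carabiner: Large aluminium carabiner, a closed loop of 12 mm round bar, 132 mm long, 74 mm wide, 0.07 to 0.15 kg, lying flat. Origin: middle of the loop, in the mid-plane of its bars, about 8 mm above the desk. x runs along it to the nose end, z is square to its flat side and starts upward. Spine at y = +30 mm, gate at y = -30 mm, both along x. Clear inside: 108 x 46 mm.
- grip (a point): Middle of the straight spine, at (0, 30, 0) mm in the carabiner's frame. The spine carries a black foam sleeve 16 mm thick and 72 mm long, along the carabiner's x: the place to hold it, one finger inside the loop. Held a little towards the hinge end (x = -14 mm), the finger stays clear of the swinging gate.
- gate (a joint): Swing of the gate, rad: 0 = shut, grows as it is pushed inward (towards the spine), stop at 0.7; it yields only inward. A spring shuts it: 2 N at the tip starts to move it, 4 N holds it at 0.5 rad. The gate is an 8 mm steel bar, hinged at (-28, -30) mm in the carabiner's frame; its tip at x = 30 to 34 mm shuts against the nose.
- gate_tip (a point): Middle of the free tip of the gate, 58 mm from its hinge.
- nose (a point): End of the bow against which the gate shuts, (37, -30.5) mm in the carabiner's frame, round, radius 6 mm. From here the bow's centre line runs by (47, -27), (56, -18), (60, 0), (56, 18), (47, 27) to the spine at (38, 30) mm. A wire pressed on the gate between x = 13 and 26 mm goes in past the nose.
- pocket (a point): Where the eye's wire should come to, (42, -12) mm in the carabiner's frame: inside the bow, past the gate's tip, so that the gate snaps shut behind the wire. The pocket reaches from x = 36 to 47 mm for 7 mm wire.
- eye: Round steel eye fixed to the -y side of the organiser: a ring of 7 mm wire, 50 mm inside, 57 mm between wire centres, standing upright and edge-on to the organiser. Origin: ring centre, 165 mm above the desk. x is level, straight away from the organiser; z up; y through the ring. Clip on at the outermost wire, x = +28.5 mm. The organiser's side is at x = -39.5 mm. Rigid; clear all round.
- eye_low (a point): Centre of the wire at the lowest point of the eye's ring, 136.5 mm above the desk, where a hung carabiner settles. Let go, the carabiner drops, swings and settles in about 4 s.
- organiser: Sky-blue plastic desk organiser with open compartments, 120 mm deep (x), 170 mm wide (y), 190 mm high, pencils and ruler up to 245 mm, held by a screw clamp to the far edge of the desk. Fixed. Origin: centre of its underside on the desk; x points to the far edge, the eye is on its -y side.
- votive: Bystander: glass votive jar with a candle, 72 mm across, 78 mm high. Origin: centre of its underside.
- elephant: Bystander: wooden elephant figurine, 139 mm long, 44 mm wide, 86 mm high, trunk towards its -x. Origin: under its belly, on the desk.
- crayon_case: Bystander: orange silicone crayon case, 183 x 70 x 32 mm, long along its x. Origin: centre of its underside.
- spoon_rest: Bystander: stainless steel spoon rest, a 92 mm dish 18 mm high with a 30 mm wide handle channel reaching 133 mm from the dish's centre along its -x. Origin: centre of the dish's underside.
- mug: Bystander: white mug, 80 mm across, 92 mm high, handle at its +y. Origin: centre of its underside.
- tape: Bystander: black tape dispenser, 130 x 50 x 82 mm. Origin: centre of its underside.
Mind the look-alikes: they are no part of the job. Leave any red look-alike of the carabiner alone.

How it is judged:
By the outcome, as a careful person would: the job done as asked, in the order asked, and still so for the second after the job is handed in, with the robot touching nothing.
It also fails if it takes over 54 s, if anything falls off the work surface, if the arm or the gripper's body presses on something with over 40 N, if the wrist force passes 120 N, or if a joint passes its speed limit or range.

ROBOT

A 6-joint arm with a two-finger parallel gripper is mounted at the origin on the work surface. World frame = base frame: x ahead of the robot, y to its left, z up, the work surface at z = 0. Lengths are in m, angles in rad, forces in N, time in s.
With the tool pointing down it reaches from about 0.4 to 0.825 m from the base axis. Payload 7 kg.
Tool frame: the origin (TCP) lies at the very end of the fingers, on their centre line; the grasp point (between the pads) lies 19 mm behind it; x points along the fingers, y is the direction in which the jaws open and shut, and the axes are right-handed (so a half turn about x gives the same grasp; the last joint's range is limited). The gripper opens to 88 mm and grips with 3 to 60 N. Pads are 19 mm wide; open, the fingers measure 130 mm over their backs; the gripper's body (78 mm by 193 mm) begins 47 mm behind the grasp point.
Start: joints at [1.585, 0.359, 0.012, 0, -1.224, -0.288], TCP at [0.183, 0.65, 0.227] pointing down, gripper open.
Joint ranges: [-3.07, 3.07], [-1.43, 2.12], [-1.02, 1.25], [-3.03, 1.67], [-3.05, -0], [-3.03, 3.03]. Speed limits (rad/s): [2.39, 2.39, 3.01, 3.14, 3.14, 3.14].

INTERFACE

Orientations are given as [roll, pitch, yaw] about the fixed x, y, z axes, in that order (R = Rz(yaw) Ry(pitch) Rx(roll)).
In Python, from workcell import observe, camera, camera_params, hand_in gives the robot as it stands.
- The arm moves only by the tool play_rows, never from a script. Its argument "increments" is one flat list of numbers, 4 for each row, row after row: the shift along the tool's x, y, z in m, then the turn about the tool's x in rad. A call has exactly 5 rows; each row shifts and turns the commanded pose from where the row before left it, along the tool's axes as they then stand; what a row does not reach is not made up. A row lasts 1/8 s, in which the tool goes at most 62.5 mm and 10.7 degrees, less where a joint would pass 70% of its speed; a pose out of reach is approached as far as the arm can. A call with a gripper value outside its range is refused whole. "hand" is the finger opening in m, from 0 to 0.0876, set as the call begins (left out, the last holds). The fingers move at their own pace and stop on an object; "force" is the grip in N (left out, the last holds). Time passes only in rows, so rows that do not move let the fingers close, or fill a call up. It gives the time, the measured TCP pose, the force and the opening at its end, in the units of the state.
- observe(): the state, without advancing time (a new reading comes with each control period).
- camera(name): name is "side" or "top" or "wrist"; returns (picture, depth): 420x560x3 uint8, red, green, blue; 420x560 float32, m along the optical axis (not along the pixel's ray), 0 where there is no reading.
- camera_params(name): a dict with "fx", "fy", "cx", "cy" (pixels), "extrinsics" (4x4, takes a point from camera to world coordinates); the wrist camera has in their place "T_tool_cam" (4x4, takes a point from camera to tool coordinates, whose origin is the TCP and whose axes are the tool frame's). Camera axes: x right, y up, looking along -z (the intrinsics and any distortion apply to the point x, -y, -z); pixel columns grow to the right and rows downward; lengths in m; the calibration is good to about 2 mm. A picture is of the moment at which its call begins: read the wrist's pose just before it. camera_params takes no time and is no camera call.
- hand_in(): hands the job in, once; it reports no verdict.
The state is a dict: "time": time; "qpos": joint angles; "joint_velocities": joint speeds; "joint_efforts": joint torques, N m; "position": TCP position; "tcp_rot": TCP orientation; "contact_force": force on the tool from outside, world axes, zero at the start; "ft_torque": the same for the moment, N m; "width": finger opening in m.
Only numpy, scipy, OpenCV 4.12 (cv2) and the standard library are available. Lean on these libraries where they do the work, as an engineer would, in place of code of your own. Each camera call takes 0.05 s, during which the arm holds its last target. There are 200 camera calls.

## Working session

There is one attempt and no reset: what is moved stays moved. The work goes in short steps, Python scripts to look and compute and a tool call to move; the robot and the scene stay as the last step left them, time stands still between calls to the robot, and variables do not carry over. Pictures are saved under pics/ and viewed, about 8 in all and at most 12, crops included, and the job is handed in when it is done.

Besides the shell and the picture viewer there is one more tool, called after ">>>" as name(argument=value, ...) on one line, values as JSON. play_rows: Moves the arm, as the interface text tells. Its arguments: {"type":"object","properties":{"increments":{"type":"array"},"hand":{"type":"number"},"force":{"type":"number"}},"required":["increments"]}

```bash
mkdir -p pics; ls; python3 - <<'E'
from workcell import *
import cv2,numpy as np
s=observe();print(s)
for n in("top","side"):
    p,d=camera(n);cv2.imwrite(f"pics/{n}0.png",p[...,::-1]);np.save(f"{n}0.npy",d);print(n,camera_params(n))
print(camera_params("wrist"))
E
```

```text
pics
{'time': 0.0, 'qpos': array([ 1.58509812e+00,  3.59374877e-01,  1.10610161e-02, -3.55606315e-04,
       -1.22411598e+00, -2.88135374e-01]), 'joint_velocities': array([ 0.00013686,  0.00205371, -0.00028652, -0.00080737,  0.0007683 ,
        0.00098995]), 'joint_efforts': array([-6.90718957e-05, -5.82713342e+01,  2.93061268e+01,  6.99731871e+00,
        6.87642954e-03, -1.63073105e-04]), 'position': array([0.18240535, 0.64937102, 0.22563042]), 'tcp_rot': array([ 1.65709839,  1.56912895, -1.75844895]), 'contact_force': array([ 0.02098782, -1.09483685,  0.22123924]), 'ft_torque': array([-0.02318014,  0.0658704 ,  0.034334  ]), 'width': 0.08747807576026034}
top {'fx': 466.8332749960014, 'fy': 466.8332749960014, 'cx': 282.53365937680815, 'cy': 208.4916022591994, 'extrinsics': array([[-9.26923943e-03,  9.90021365e-01, -1.40612158e-01,
         2.86982879e-01],
       [-9.99956295e-01, -9.00557431e-03,  2.51132874e-03,
        -4.99856825e-02],
       [ 1.21997587e-03,  1.40629291e-01,  9.90061571e-01,
         1.57615150e+00],
       [ 0.00000000e+00,  0.00000000e+00,  0.00000000e+00,

[... 151 characters left out ...]
ray([[ 0.83249186,  0.2841412 , -0.47562704, -0.06771518],
       [-0.55395894,  0.4413236 , -0.70594828, -0.90057112],
       [ 0.00931645,  0.85117404,  0.52480087,  0.7404214 ],
       [ 0.        ,  0.        ,  0.        ,  1.        ]])}
{'fx': 342.9921039334455, 'fy': 342.9921039334455, 'cx': 282.06087708074944, 'cy': 207.855788092254, 'T_tool_cam': array([[-8.45117418e-04,  2.81802925e-01, -9.59471937e-01,
        -1.58777290e-01],
       [ 9.99999642e-01,  1.96925161e-04, -8.22976680e-04,
         9.94092988e-04],
       [-4.29730701e-05, -9.59472289e-01, -2.81802990e-01,
        -7.59515571e-02],
       [ 0.00000000e+00,  0.00000000e+00,  0.00000000e+00,
         1.00000000e+00]])}
```

View pics/top0.png

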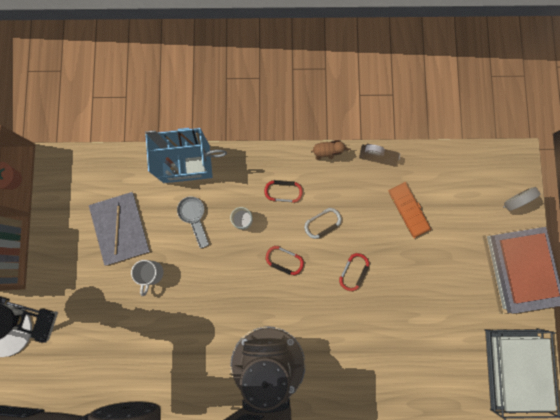

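View pics/side0.png

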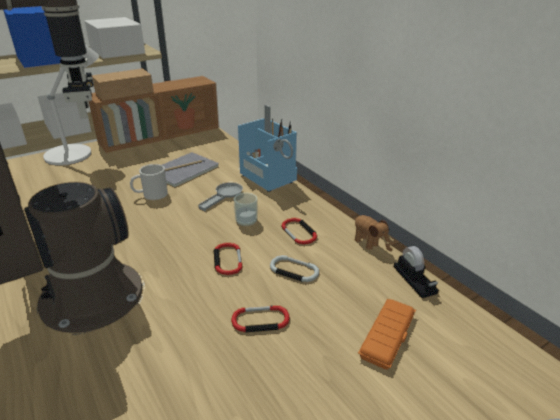

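The top view shows four carabiners. Three are red, at about (284,190), (285,261) and (355,272). The silver one, at (323,222), is the aluminium target. The organiser is at (180,155) with the eye at about (216,154). I'll confirm in enlarged crops.

```bash
python3 - <<'E'
import cv2,numpy as np
a=cv2.imread("pics/top0.png");b=cv2.imread("pics/side0.png")
def c(im,x,y,w,h,s):return cv2.resize(im[y:y+h,x:x+w],None,fx=s,fy=s,interpolation=cv2.INTER_CUBIC)
o=np.vstack([np.hstack([c(a,298,200,50,44,8),c(a,195,135,50,44,8)]),np.hstack([c(b,262,250,66,38,400/66)[:230],c(b,265,125,50,29,8)[:230]])]) 
cv2.imwrite("pics/crop0.png",o)
E
```

```text
(no output)
```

View pics/crop0.png

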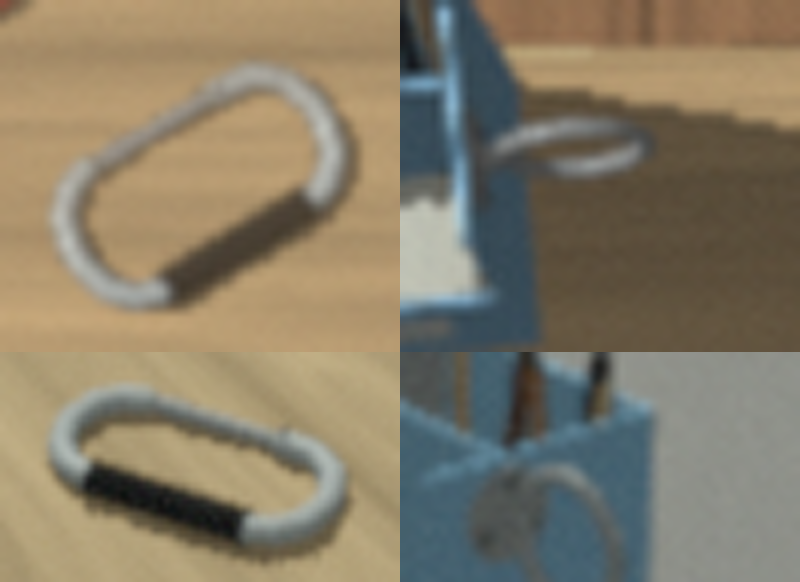

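The crop confirms it: the silver loop has its sleeve on the lower right and its gate on the upper left, with the nose at about (309,221). I'll locate both parts next.

```bash
cat > h.py <<'E'
import numpy as np,cv2
from workcell import *
from scipy.spatial.transform import Rotation as Rn
def ray(n,u,v,st=None):
    p=camera_params(n)
    if n=="wrist":
        T=np.eye(4);T[:3,:3]=Rn.from_euler('xyz',st["tcp_rot"]).as_matrix();T[:3,3]=st["position"];E=T@p["T_tool_cam"]
    else:E=p["extrinsics"]
    d=E[:3,:3]@np.array([(u-p["cx"])/p["fx"],-(v-p["cy"])/p["fy"],-1]);return E[:3,3],d
def onz(n,u,v,z,st=None):
    o,d=ray(n,u,v,st);return o+d*(z-o[2])/d[2]
E
python3 - <<'E'
from h import *
s=observe();R=Rn.from_euler('xyz',s["tcp_rot"]).as_matrix();print("R",R.round(3))
a=cv2.imread("pics/top0.png");c=a[200:244,298:348].astype(int)
hsv=cv2.cvtColor(a[200:244,298:348],cv2.COLOR_BGR2HSV)
m=((hsv[...,1]<60)&(hsv[...,2]>110)).astype(np.uint8)|((hsv[...,2]<100)).astype(np.uint8)
n,l,st,_=cv2.connectedComponentsWithStats(m);k=1+st[1:,4].argmax();print(st[k])
ys,xs=np.where(l==k)
cnt,_=cv2.findContours((l==k).astype(np.uint8),cv2.RETR_EXTERNAL,cv2.CHAIN_APPROX_NONE)
cn=max(cnt,key=len)[:,0]
P=np.array([onz("top",298+x,200+y,.008)[:2]*1000 for x,y in cn],np.float32)
(cx,cy),(w,h),an=cv2.minAreaRect(P);print("rect",cx,cy,w,h,an)
for q in((170,290),(320,195),(52,215),(355,150),(260,62),(140,308),(90,165),(215,95)):print(q,onz("top",298+q[0]/8,200+q[1]/8,.008).round(4))
for q in((490,160),(645,142)):print("eye",onz("top",195+(q[0]-400)/8,135+q[1]/8,.165).round(4))
d=np.load("top0.npy");print("organiser edges",[onz("top",u,v,.19).round(3) for u,v in((203,128),(212,178))])
E
```

```text
R [[-0.    -0.27  -0.963]
 [-0.002 -0.963  0.27 ]
 [-1.     0.002 -0.   ]]
[  6   8  38  31 325]
rect 458.25189208984375 -189.18035888671875 73.91275024414062 131.27291870117188 30.952970504760742
(170, 290) [ 0.4142 -0.1766  0.008 ]
(320, 195) [ 0.4538 -0.2408  0.008 ]
(52, 215) [ 0.4464 -0.1275  0.008 ]
(355, 150) [ 0.4728 -0.2561  0.008 ]
(260, 62) [ 0.5108 -0.2168  0.008 ]
(140, 308) [ 0.4068 -0.1639  0.008 ]
(90, 165) [ 0.4674 -0.1439  0.008 ]
(215, 95) [ 0.4968 -0.1974  0.008 ]
eye [0.6572 0.1816 0.165 ]
eye [0.6638 0.1215 0.165 ]
organiser edges [array([0.736, 0.189, 0.19 ]), array([0.579, 0.159, 0.19 ])]
```

>>> play_rows(increments=[0,0.033,-0.044,0,0,0.033,-0.044,0,0,0.033,-0.044,0,0,0.033,-0.044,0,0,0.033,-0.044,0], hand=0.046)

```text
time: 0.72
position: [0.3504, 0.4298, 0.2264]
tcp_rot: [1.328, 1.57, -2.087]
contact_force: [0.2, -0.5, -0.6]
width: 0.0471
```

>>> play_rows(increments=[0,0.033,-0.044,0,0,0.033,-0.044,0,0,0.033,-0.044,0,0,0.05,-0.013,0,0,0.05,-0.013,0])

```text
time: 1.35
position: [0.4479, 0.1953, 0.226]
tcp_rot: [1.006, 1.57, -2.41]
contact_force: [-0.4, -1.0, 0.9]
width: 0.0462
```

>>> play_rows(increments=[0,0.05,-0.013,0,0,0.05,-0.013,0,0,0.05,-0.013,0,0,0.05,-0.013,0,0,0.05,-0.013,0])

```text
time: 1.98
position: [0.4425, -0.0627, 0.2266]
tcp_rot: [-2.321, 1.57, 0.547]
contact_force: [0.9, 0.5, -0.9]
width: 0.046
```

>>> play_rows(increments=[0,0.05,-0.013,0.15,0,0.044,0.02,0.15,0,0.0,0.0,0.15,0,0,0,0.15,0,0,0,0.15])

```text
time: 2.6
position: [0.4053, -0.1448, 0.2264]
tcp_rot: [0.54, 1.57, 2.652]
contact_force: [-0.5, -0.3, -0.6]
width: 0.0461
```

```bash
python3 - <<'E'
from h import *
s=observe();print(s["time"],s["position"],s["tcp_rot"],s["width"],s["qpos"])
R=Rn.from_euler('xyz',s["tcp_rot"]).as_matrix();print(R.round(3))
p,d=camera("wrist");cv2.imwrite("pics/w1.png",p[...,::-1])
E
```

```text
2.6 [ 0.40526498 -0.14478406  0.22640348] [0.53960871 1.57046263 2.65188847] 0.04610460706474326 [ 1.18623580e-01 -5.86188146e-02 -4.92476942e-01 -2.10151303e-04
 -1.13721204e+00  4.22948167e-01]
[[-0.    -0.857 -0.515]
 [ 0.    -0.515  0.857]
 [-1.     0.     0.   ]]
```

View pics/w1.png

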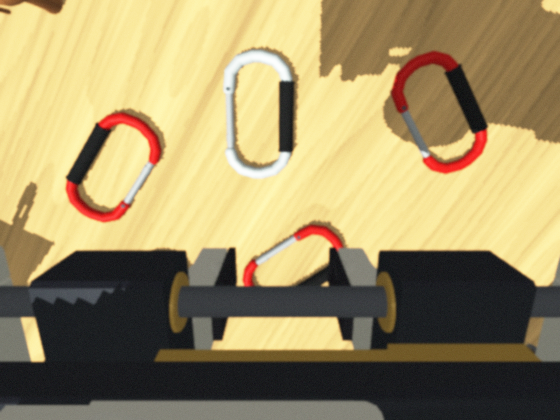

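The wrist view shows the silver target upright. Its sleeve is centred at (286.5,116), the hinge rivet is at (228,88) and the nose is at about (233,152).

```bash
python3 - <<'E'
from h import *
s=observe();R=Rn.from_euler('xyz',s["tcp_rot"]).as_matrix()
for q in((286.5,81),(286.5,152),(287,116.5),(228,88),(231,120)):print(q,onz("wrist",*q,.008,s).round(4))
im=cv2.imread("pics/w1.png")[30:200,205:315];hs=cv2.cvtColor(im,cv2.COLOR_BGR2HSV)
m=(((hs[...,1]<50)&(hs[...,2]>90))|(hs[...,2]<90)).astype(np.uint8)
n,l,st,_=cv2.connectedComponentsWithStats(m);k=1+st[1:,4].argmax();print(st[k])
cn=max(cv2.findContours((l==k).astype(np.uint8),cv2.RETR_EXTERNAL,cv2.CHAIN_APPROX_NONE)[0],key=len)[:,0]
P=np.array([onz("wrist",205+x,30+y,.008,s)[:2]*1000 for x,y in cn],np.float32);r=cv2.minAreaRect(P);print(r)
th=np.radians(121)
for c in(np.array(r[0])/1000,np.array([.4583,-.1892])):
    x=np.array([np.cos(th),np.sin(th)]);y=np.array([-x[1],x[0]]);g=c-.014*x+.03*y
    dd=np.r_[g,.0025]-s["position"];print(c,g,"tool delta",(R.T@dd).round(4))
E
```

```text
(286.5, 81) [ 0.4527 -0.2361  0.008 ]
(286.5, 152) [ 0.4153 -0.1734  0.008 ]
(287, 116.5) [ 0.4341 -0.2059  0.008 ]
(228, 88) [ 0.5015 -0.1992  0.008 ]
(231, 120) [ 0.4836 -0.1724  0.008 ]
[  18   19   72  130 3443]
((460.0611877441406, -190.01109313964844), (73.70313262939453, 132.27267456054688), 29.454381942749023)
[ 0.46006119 -0.19001109] [ 0.4415567  -0.21746258] tool delta [ 0.2239  0.0058 -0.0811]
[ 0.4583 -0.1892] [ 0.43979551 -0.21665148] tool delta [ 0.2239  0.0069 -0.0795]
```

>>> play_rows(increments=[0.045,0.003,-0.04,0,0.05,0.0025,-0.0405,0,0.05,0,0,0,0.035,0,0,0,0.015,0,0,0])

```text
time: 3.28
position: [0.4406, -0.2152, 0.0306]
tcp_rot: [0.917, 1.567, 3.036]
contact_force: [-0.9, -0.8, 0.4]
width: 0.0461
```

>>> play_rows(increments=[0.014,0,0,0,0.013,0,0,0,0,0,0,0,0,0,0,0,0,0,0,0])

```text
time: 3.9
position: [0.4428, -0.2152, 0.0067]
tcp_rot: [-2.218, 1.569, -0.1]
contact_force: [0.1, -0.2, 0.0]
width: 0.046
```

>>> play_rows(increments=[0.003,0,0,0,0,0,0,0,0,0,0,0,0,0,0,0,0,0,0,0], hand=0.0, force=45)

```text
time: 4.53
position: [0.4424, -0.2152, 0.0031]
tcp_rot: [-2.305, 1.571, -0.187]
contact_force: [0.3, 0.5, 0.2]
width: 0.0147
```

>>> play_rows(increments=[0,0,0,0,-0.02,0,0,0,-0.04,0,0,0,-0.05,0,0,0,-0.04,0,0,0])

```text
time: 5.15
position: [0.4422, -0.2152, 0.1549]
tcp_rot: [-2.2, 1.57, -0.083]
contact_force: [1.1, -0.2, -1.4]
width: 0.0147
```

```bash
python3 - <<'E'
from h import *
s=observe();print(s["time"],s["position"],s["tcp_rot"],s["width"],s["contact_force"])
R=Rn.from_euler('xyz',s["tcp_rot"]).as_matrix();print(R.round(3))
p,d=camera("wrist");cv2.imwrite("pics/w2.png",p[...,::-1])
E
```

```text
5.15 [ 0.44224189 -0.21515231  0.15485707] [-2.20045621  1.57005213 -0.08254046] 0.014725407414781287 [ 1.07003681 -0.2360565  -1.42495671]
[[ 0.001 -0.854 -0.52 ]
 [-0.    -0.52   0.854]
 [-1.    -0.001 -0.   ]]
```

View pics/w2.png

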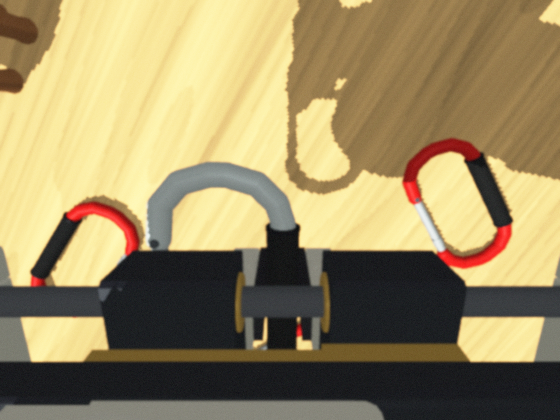

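The carabiner is held: width is 14.7 mm and its hinge bow reaches (217,163). Next I'll go to a pose where the wrist camera sees the eye.

>>> play_rows(increments=[-0.006,-0.045,0.031,0,0,-0.045,0.031,0,0,-0.045,0.031,0,0,-0.045,0.031,0,0,-0.045,0.031,0])

```text
time: 5.82
position: [0.554, 0.036, 0.1587]
tcp_rot: [1.127, 1.57, -3.038]
contact_force: [0.6, -1.1, -1.3]
width: 0.0148
```

>>> play_rows(increments=[0,0,0,-0.18,0,0,0,-0.18,0,0,0,-0.18,0,0,0,-0.18,0,0,0,-0.18])

```text
time: 6.45
position: [0.5534, 0.0342, 0.1584]
tcp_rot: [0.308, 1.57, -2.951]
contact_force: [-0.0, 0.0, -1.3]
width: 0.015
```

>>> play_rows(increments=[0,0,0,-0.15,0,0,0,-0.149,0,0,0,0,0,0,0,0,0,0,0,0])

```text
time: 7.08
position: [0.5538, 0.0342, 0.1589]
tcp_rot: [-0.016, 1.571, -2.985]
contact_force: [0.1, 0.8, -2.0]
width: 0.0148
```

```bash
python3 - <<'E'
from h import *
s=observe();print(s["time"],s["position"],s["tcp_rot"],s["width"],s["contact_force"],s["qpos"])
R=Rn.from_euler('xyz',s["tcp_rot"]).as_matrix();print(R.round(3))
p,d=camera("wrist");cv2.imwrite("pics/w3.png",p[...,::-1]);np.save("w3.npy",d)
E
```

```text
7.075 [0.5537845  0.03422255 0.15892832] [-0.0164609   1.57065626 -2.9847156 ] 0.01483820986687363 [ 0.10220755  0.76364521 -1.9692119 ] [ 4.14661507e-01  2.17472544e-01 -3.50172797e-01 -4.23477651e-05
 -1.00328643e+00  1.32949554e+00]
[[-0.     0.172 -0.985]
 [-0.    -0.985 -0.172]
 [-1.    -0.     0.   ]]
```

View pics/w3.png

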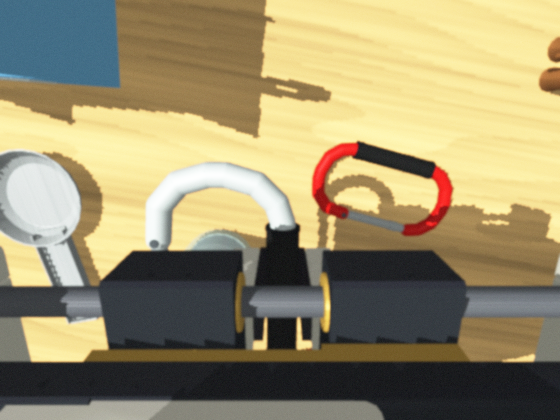

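The eye is just above the frame (organiser corner at (120,87)), so I'll shift a little.

>>> play_rows(increments=[0,0.015,-0.018,0,0,0,-0.016,0,0,0,0,0,0,0,0,0,0,0,0,0])

```text
time: 7.75
position: [0.5895, 0.0255, 0.1591]
tcp_rot: [-0.418, 1.571, 2.899]
contact_force: [0.3, -0.3, -1.1]
width: 0.0146
```

```bash
python3 - <<'E'
from h import *
s=observe();print(s["time"],s["position"],s["tcp_rot"])
p,d=camera("wrist");cv2.imwrite("pics/w4.png",p[...,::-1]);np.save("w4.npy",d);np.save("w4s.npy",np.r_[s["position"],s["tcp_rot"]])
cv2.imwrite("pics/w4c.png",cv2.resize(p[0:260,60:330,::-1],None,fx=2.2,fy=2.2,interpolation=cv2.INTER_CUBIC))
E
```

```text
7.75 [0.58949376 0.02554759 0.15906683] [-0.41783414  1.57061556  2.89907615]
```

View pics/w4c.png

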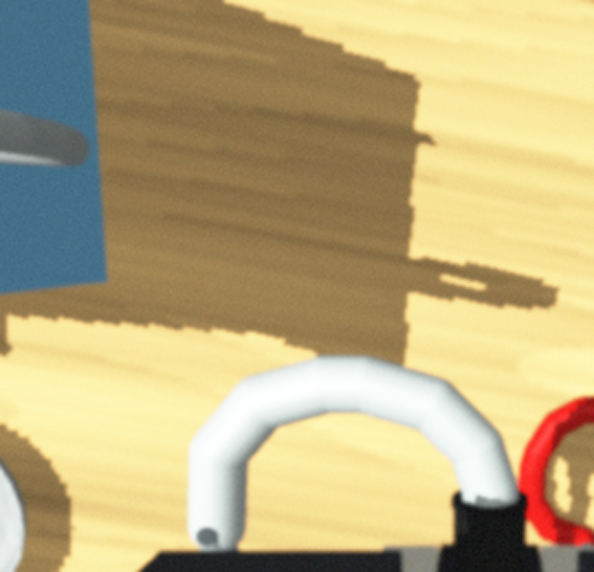

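The eye's outer end is at full-picture pixel (100,67). I'll use the depth there and fit the ring.

```bash
python3 - <<'E'
from h import *
from scipy.optimize import least_squares
w=np.load("w4s.npy");s={"position":w[:3],"tcp_rot":w[3:]}
d=np.load("w4.npy");im=cv2.imread("pics/w4.png")
def pts(n,d,u0,u1,v0,v1,zmin,zmax,s=None):
    o=[]
    for v in range(v0,v1):
        for u in range(u0,u1):
            if d[v,u]>0:
                p,r=ray(n,u,v,s);q=p+r*d[v,u]
                if zmin<q[2]<zmax:o.append(q)
    return np.array(o)
A=pts("wrist",d,0,130,40,95,.10,.21,s);print(len(A))
B=pts("wrist",d,0,110,0,130,.0,.10,s)  # organiser side
print("ring ext",A.min(0),A.max(0)) if len(A) else 0
t=np.load("top0.npy");C=pts("top",t,206,230,142,166,.10,.21)
print(len(C),C.min(0),C.max(0))
def tor(p,P,R=.0285,r=.0035):
    c=np.array([p[0],p[1],.165]);e=np.array([np.cos(p[2]),np.sin(p[2]),0]);nn=np.array([-e[1],e[0],0])
    q=P-c;a=q@e;b=q@nn;return np.hypot(np.hypot(a,q[:,2])-R,b)-r
for nm,P in(("wrist",A),("top",C)):
    r=least_squares(tor,[.66,.152,-1.4],args=(P,),loss="soft_l1",f_scale=.001)
    x=r.x;print(nm,x,np.degrees(x[2]),"rms",np.sqrt(np.mean(r.fun**2)),"outer",x[:2]+.0285*np.array([np.cos(x[2]),np.sin(x[2])]))
# carabiner in tool frame: px via plane 5mm above TCP
R=Rn.from_euler('xyz',w[3:]).as_matrix()
for nm,q,h in(("hinge end outer top",(60+340/2.2,355/2.2),.005),("rivet",(60+207/2.2,537/2.2),.009),("sleeve end",(60+490/2.2,498/2.2),.012)):
    print(nm,(R.T@(onz("wrist",*q,w[2]+h,s)-w[:3])).round(4))
E
```

```text
Traceback (most recent call last):
  File "h.py", line 5, in ray
    p=camera_params(n)
ValueError: time passes only in moves, steps and waits
```

```bash
sed -i 's/^def ray/from functools import lru_cache\ncamera_params=lru_cache(None)(camera_params)\ndef ray/' h.py; cat > fit.py <<'E'
from h import *
from scipy.optimize import least_squares
w=np.load("w4s.npy");s={"position":w[:3],"tcp_rot":w[3:]}
d=np.load("w4.npy")
def pts(n,d,u0,u1,v0,v1,zmin,zmax,s=None):
    o=[]
    for v in range(v0,v1):
        for u in range(u0,u1):
            if d[v,u]>0:
                p,r=ray(n,u,v,s);q=p+r*d[v,u]
                if zmin<q[2]<zmax:o.append(q)
    return np.array(o)
A=pts("wrist",d,0,130,40,95,.10,.21,s);t=np.load("top0.npy");C=pts("top",t,206,230,142,166,.10,.21)
def tor(p,P,R=.0285,r=.0035):
    c=np.array([p[0],p[1],.165]);e=np.array([np.cos(p[2]),np.sin(p[2]),0]);nn=np.array([-e[1],e[0],0])
    q=P-c;a=q@e;b=q@nn;return np.hypot(np.hypot(a,q[:,2])-R,b)-r
for nm,P in(("wrist",A),("top",C)):
    print(nm,len(P))
    if len(P)<5:continue
    print(P.min(0),P.max(0))
    r=least_squares(tor,[.66,.152,-1.4],args=(P,),loss="soft_l1",f_scale=.001)
    x=r.x;print(x,np.degrees(x[2]),"rms",np.sqrt(np.mean(r.fun**2)),"outer",x[:2]+.0285*np.array([np.cos(x[2]),np.sin(x[2])]))
R=Rn.from_euler('xyz',w[3:]).as_matrix()
for nm,q,h in(("hinge end outer",(60+340/2.2,355/2.2),.005),("rivet",(60+207/2.2,537/2.2),.009),("sleeve end",(60+490/2.2,498/2.2),.012),("bow left",(60+188/2.2,470/2.2),.005)):
    print(nm,(R.T@(onz("wrist",*q,w[2]+h,s)-w[:3])).round(4))
E
python3 fit.py
```

```text
wrist 3255
[0.64413754 0.11736872 0.1000096 ] [0.67486825 0.19147694 0.19409076]
[ 0.66172674  0.15008335 -1.379971  ] -79.06651424370432 rms 0.017778871805457515 outer [0.66713231 0.12210068]
top 106
[0.63281835 0.11960352 0.10016437] [0.69759658 0.19335526 0.19967609]
[ 0.66145851  0.15240687 -1.45282127] -83.24052692498559 rms 0.015461848575351728 outer [0.664813   0.12410498]
hinge end outer [-0.005  -0.0294 -0.0521]
rivet [-0.009  -0.0592 -0.0138]
sleeve end [-0.012   0.0012 -0.0236]
bow left [-0.005  -0.0632 -0.0275]
```

The fit gives the outer wire at about (0.667, 0.122), heading -79°, and the carabiner sits in the hand as planned. I'll bring the gate opposite the wire.

>>> play_rows(increments=[0,0,-0.026,0,0,0,-0.03,0,0,0,-0.03,0,0,0,-0.025,0,0,0,-0.015,0])

```text
time: 8.43
position: [0.7147, 0.0476, 0.1587]
tcp_rot: [0.16, 1.57, -2.806]
contact_force: [0.5, 0.3, -0.9]
width: 0.0146
```

>>> play_rows(increments=[0,-0.004,0,0,0,0,0,0,0,0,0,0,0,0,0,0,0,0,0,0])

```text
time: 9.05
position: [0.7132, 0.0512, 0.1593]
tcp_rot: [-2.955, 1.57, 0.362]
contact_force: [0.1, 0.4, -0.9]
width: 0.015
```

```bash
cat > rel.py <<'E'
from h import *
s=observe();R=Rn.from_euler('xyz',s["tcp_rot"]).as_matrix();r=R.T@(np.array([.667,.122,.165])-s["position"])
print("t",s["time"],"pos",s["position"].round(4),"wire in carabiner mm",((r[2]-.014)*1e3).round(1),((r[1]+.03)*1e3).round(1),"F tool",(R.T@s["contact_force"]).round(1),"w",round(s["width"],4))
E
python3 - <<'E'
import rel
from h import *
p,d=camera("top");q,d=camera("side")
f=lambda i,x,y:cv2.resize(i[y:y+75,x:x+65,::-1],None,fx=6,fy=6,interpolation=cv2.INTER_CUBIC)
cv2.imwrite("pics/c5.png",np.hstack([f(p,195,125),f(q,255,115)]))
E
```

```text
t 9.05 pos [0.7132 0.0512 0.1593] wire in carabiner mm 19.1 -47.7 F tool [ 0.9 -0.4 -0.2] w 0.015
```

View pics/c5.png

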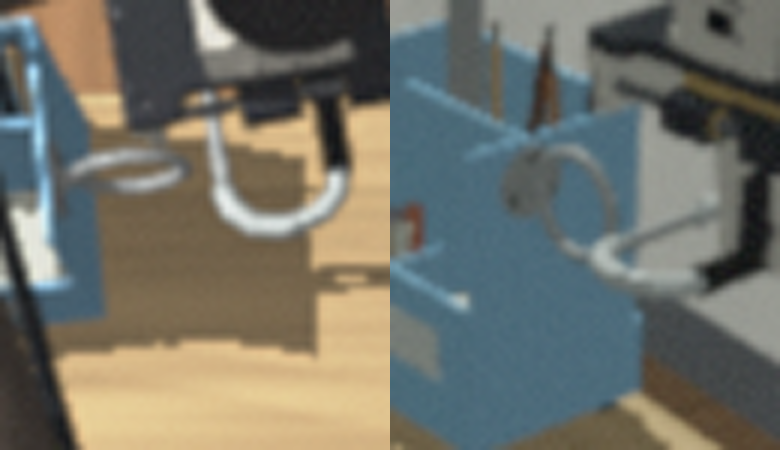

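The top crop shows the wire end at (185,168) opposite the gate, short of the nose at about (213,180). The top camera puts the wire a few mm nearer the nose than my fit does. I'll shift 3 mm towards the hinge and push.

>>> play_rows(increments=[0,-0.006,0.003,0,0,-0.007,0,0,0,-0.005,0,0,0,-0.004,0,0,0,0,0,0])

```text
time: 9.78
position: [0.7063, 0.0725, 0.1589]
tcp_rot: [0.622, 1.57, -2.344]
contact_force: [-0.4, -3.9, -1.2]
width: 0.0144
```

```bash
python3 rel.py
```

```text
t 9.775 pos [0.7063 0.0725 0.1589] wire in carabiner mm 16.1 -25.7 F tool [1.2 3.7 1.1] w 0.0144
```

The force is about 3.8 N, which fits the spring yielding. I'll push on.

>>> play_rows(increments=[0,-0.005,0,0,0,-0.005,0,0,0,-0.004,0,0,0,0,0,0,0,0,0,0])

```text
time: 10.4
position: [0.7046, 0.0865, 0.1592]
tcp_rot: [-2.981, 1.57, 0.336]
contact_force: [2.8, -3.0, -2.2]
width: 0.0148
```

```bash
python3 rel.py
```

```text
t 10.4 pos [0.7046 0.0865 0.1592] wire in carabiner mm 16.8 -11.5 F tool [ 2.2  3.4 -2.2] w 0.0148
```

The wire is inside and the force is steady. I'll slide it to the pocket.

>>> play_rows(increments=[0,0,-0.006,0,0,0,-0.007,0,0,0,-0.006,0,0,0,-0.004,0,0,0,0,0])

```text
time: 11.02
position: [0.7269, 0.0908, 0.1587]
tcp_rot: [-1.122, 1.57, 2.195]
contact_force: [0.1, -0.3, -1.0]
width: 0.015
```

```bash
python3 - <<'E'
import rel
from h import *
p,d=camera("top");q,d=camera("side")
f=lambda i,x,y:cv2.resize(i[y:y+75,x:x+65,::-1],None,fx=6,fy=6,interpolation=cv2.INTER_CUBIC)
cv2.imwrite("pics/c6.png",np.hstack([f(p,195,125),f(q,255,115)]))
E
```

```text
t 11.025 pos [0.7269 0.0908 0.1587] wire in carabiner mm 39.5 -11.2 F tool [ 1.   0.3 -0.1] w 0.015
```

View pics/c6.png

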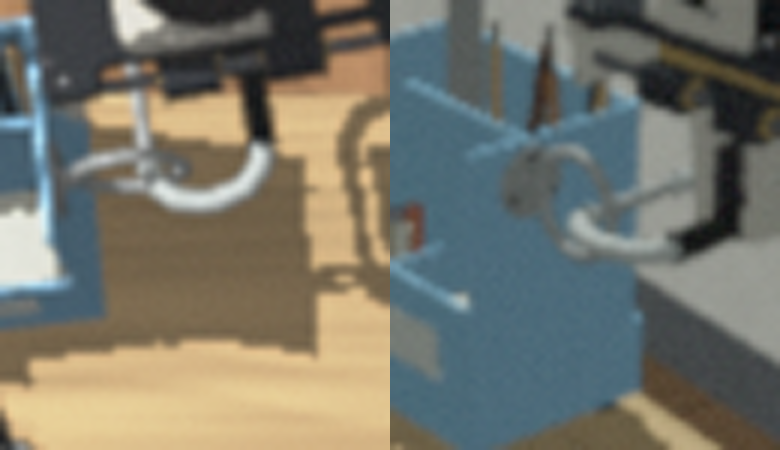

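The gate is straight and shut, the wire at (185,168) lies inside the bow past the nose, and the force dropped to about 0. I'll release and rise.

>>> play_rows(increments=[0,0,0,0,0,0,0,0,-0.02,0,0,0,-0.05,0,0,0,-0.05,0,0,0], hand=0.046)

```text
time: 11.75
position: [0.7265, 0.0901, 0.2804]
tcp_rot: [0.696, 1.57, -2.271]
contact_force: [0.9, 1.3, 0.6]
width: 0.0458
```

>>> play_rows(increments=[-0.04,0.02,0,0,0,0.05,0,0,0,0.05,0,0,0,0.05,0.0,0,0,0.03,0,0])

```text
time: 12.38
position: [0.7616, -0.1092, 0.3192]
tcp_rot: [2.178, 1.571, -0.79]
contact_force: [0.3, 0.8, 0.2]
width: 0.0458
```

>>> play_rows(increments=[0,0,0,0,0,0,0,0,0,0,0,0,0,0,0,0,0,0,0,0])

```text
time: 13.0
position: [0.7616, -0.106, 0.3192]
tcp_rot: [-3.026, 1.571, 0.291]
contact_force: [-0.2, 0.4, 0.6]
width: 0.0457
```

>>> play_rows(increments=[0,0,0,0,0,0,0,0,0,0,0,0,0,0,0,0,0,0,0,0])

```text
time: 13.62
position: [0.7616, -0.1068, 0.319]
tcp_rot: [-2.12, 1.571, 1.196]
contact_force: [0.0, 0.2, -0.1]
width: 0.046
```

>>> play_rows(increments=[0,0,0,0,0,0,0,0,0,0,0,0,0,0,0,0,0,0,0,0])

```text
time: 14.25
position: [0.7616, -0.1067, 0.319]
tcp_rot: [-0.489, 1.571, 2.828]
contact_force: [-0.4, -0.1, 0.4]
width: 0.0459
```

>>> play_rows(increments=[0,0,0,0,0,0,0,0,0,0,0,0,0,0,0,0,0,0,0,0])

```text
time: 14.88
position: [0.7616, -0.1067, 0.319]
tcp_rot: [2.85, 1.571, -0.116]
contact_force: [-0.5, 0.8, -0.4]
width: 0.0458
```

>>> play_rows(increments=[0,0,0,0,0,0,0,0,0,0,0,0,0,0,0,0,0,0,0,0])

```text
time: 15.5
position: [0.7616, -0.1067, 0.319]
tcp_rot: [-0.266, 1.571, 3.051]
contact_force: [-1.1, -0.5, 0.3]
width: 0.0459
```

>>> play_rows(increments=[0,0,0,0,0,0,0,0,0,0,0,0,0,0,0,0,0,0,0,0])

```text
time: 16.12
position: [0.7616, -0.1067, 0.319]
tcp_rot: [1.921, 1.571, -1.046]
contact_force: [0.7, -0.3, 1.0]
width: 0.0461
```

>>> play_rows(increments=[0,0,0,0,0,0,0,0,0,0,0,0,0,0,0,0,0,0,0,0])

```text
time: 16.75
position: [0.7616, -0.1067, 0.319]
tcp_rot: [1.608, 1.571, -1.359]
contact_force: [0.3, -0.1, -0.2]
width: 0.0459
```

>>> play_rows(increments=[0,0,0,0,0,0,0,0,0,0,0,0,0,0,0,0,0,0,0,0])

```text
time: 17.38
position: [0.7616, -0.1067, 0.319]
tcp_rot: [0.452, 1.571, -2.514]
contact_force: [-0.6, 0.2, -0.2]
width: 0.0459
```

```bash
python3 - <<'E'
import rel
from h import *
q,_=camera("side");f=lambda i,x,y:cv2.resize(i[y:y+75,x:x+65,::-1],None,fx=6,fy=6,interpolation=cv2.INTER_CUBIC)
a=cv2.imread("pics/side0.png")
cv2.imwrite("pics/side7.png",q[...,::-1]);cv2.imwrite("pics/c7.png",np.hstack([f(q,255,115),cv2.resize(q[...,::-1],(400,300))[:,:].copy() if 0 else cv2.copyMakeBorder(cv2.resize(q[...,::-1],(400,300)),0,150,0,0,cv2.BORDER_CONSTANT)]))
E
```

```text
t 17.375 pos [ 0.7616 -0.1067  0.319 ] wire in carabiner mm 39.3 -211.7 F tool [ 0.2 -0.3  0.6] w 0.0459
```

View pics/c7.png

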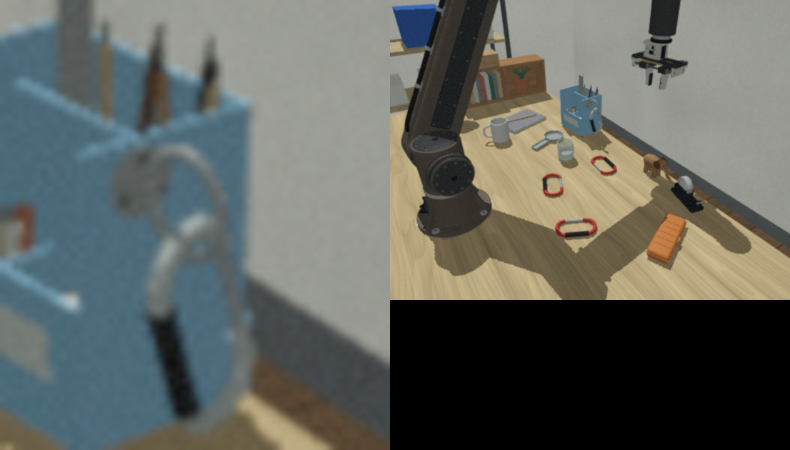

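The carabiner hangs from the eye by its nose bow, at about (200,240) in the crop, and everything else looks in place. I'll wait a bit longer and check numerically for leftover swing.

>>> play_rows(increments=[0,0,0,0,0,0,0,0,0,0,0,0,0,0,0,0,0,0,0,0])

```text
time: 18.05
position: [0.7616, -0.1067, 0.319]
tcp_rot: [2.798, 1.571, -0.169]
contact_force: [1.1, 0.1, 0.6]
width: 0.046
```

>>> play_rows(increments=[0,0,0,0,0,0,0,0,0,0,0,0,0,0,0,0,0,0,0,0])

```text
time: 18.68
position: [0.7616, -0.1067, 0.3191]
tcp_rot: [2.506, 1.571, -0.461]
contact_force: [-0.2, 0.9, 0.2]
width: 0.0462
```

>>> play_rows(increments=[0,0,0,0,0,0,0,0,0,0,0,0,0,0,0,0,0,0,0,0])

```text
time: 19.3
position: [0.7616, -0.1067, 0.319]
tcp_rot: [-0.598, 1.571, 2.719]
contact_force: [-0.2, -0.1, 0.4]
width: 0.0461
```

```bash
python3 - <<'E'
from h import *
a=cv2.imread("pics/side7.png").astype(int);F=[camera("side")[0][...,::-1].astype(int) for _ in range(8)]
b=F[0];c=F[-1]
r=np.s_[135:190,270:300];w=np.s_[20:80,20:60]
for n,x,y in(("2s ago",a,b),("0.35s",b,c)):print(n,"carabiner",abs(x-y)[r].mean(),abs(x-y)[r].max(),"static wall",abs(x-y)[w].mean())
o=cv2.imread("pics/side0.png").astype(int)
for n,(x0,x1,y0,y1) in dict(mug=(128,170,165,200),votive=(232,260,193,226),spoon=(197,245,180,210),eleph=(352,392,212,248),tape=(392,440,245,295),crayon=(360,416,300,365),red1=(280,320,217,245),red2=(210,245,240,276),red3=(228,295,304,334)).items():
    g=lambda i:cv2.cvtColor(i[y0:y1,x0:x1].astype(np.uint8),cv2.COLOR_BGR2GRAY).astype(np.float32)
    print(n,cv2.phaseCorrelate(g(o),g(b)))
E
```

```text
2s ago carabiner 6.653939393939394 98 static wall 2.34375
0.35s carabiner 3.336161616161616 50 static wall 2.3454166666666665
mug ((0.5683870914602345, 0.051130103660021575), 1.021619004379084)
votive ((0.031163194323895027, 0.07223801578708233), 0.9739742263599679)
spoon ((-0.008221136069089141, -0.04468647255116487), 1.0129323477546375)
eleph ((0.03409866030703412, 0.08755099589116), 0.9031398211916287)
tape ((0.04641839240715129, -0.35128818765709724), 0.7947203719615936)
crayon ((-0.18251912865559916, 0.11259070726453047), 0.760664681593577)
red1 ((-0.0016130485438203834, -0.0763082213184294), 1.0093414564927419)
red2 ((0.015591786487743065, -0.04670527465133745), 0.9855151172773338)
red3 ((0.22552425367915419, -0.09904339407265361), 0.6827663037512037)
```

The bystanders are unmoved; the sub-pixel shifts come from the arm's shadow. A little motion remains, so I'll wait longer.

>>> play_rows(increments=[0,0,0,0,0,0,0,0,0,0,0,0,0,0,0,0,0,0,0,0])

```text
time: 20.32
position: [0.7616, -0.1067, 0.319]
tcp_rot: [3.066, 1.571, 0.1]
contact_force: [0.1, -0.4, 0.1]
width: 0.046
```

>>> play_rows(increments=[0,0,0,0,0,0,0,0,0,0,0,0,0,0,0,0,0,0,0,0])

```text
time: 20.95
position: [0.7616, -0.1067, 0.3191]
tcp_rot: [2.991, 1.571, 0.025]
contact_force: [0.4, -0.6, -0.4]
width: 0.0463
```

>>> play_rows(increments=[0,0,0,0,0,0,0,0,0,0,0,0,0,0,0,0,0,0,0,0])

```text
time: 21.58
position: [0.7616, -0.1067, 0.319]
tcp_rot: [-0.353, 1.571, 2.963]
contact_force: [-0.5, -0.1, -0.1]
width: 0.0458
```

>>> play_rows(increments=[0,0,0,0,0,0,0,0,0,0,0,0,0,0,0,0,0,0,0,0])

```text
time: 22.2
position: [0.7616, -0.1067, 0.319]
tcp_rot: [-1.713, 1.571, 1.604]
contact_force: [0.1, 0.2, 1.4]
width: 0.0461
```

>>> play_rows(increments=[0,0,0,0,0,0,0,0,0,0,0,0,0,0,0,0,0,0,0,0])

```text
time: 22.82
position: [0.7616, -0.1067, 0.319]
tcp_rot: [-0.48, 1.571, 2.837]
contact_force: [1.2, -0.2, 0.2]
width: 0.0461
```

>>> play_rows(increments=[0,0,0,0,0,0,0,0,0,0,0,0,0,0,0,0,0,0,0,0])

```text
time: 23.45
position: [0.7616, -0.1067, 0.319]
tcp_rot: [-2.831, 1.571, 0.485]
contact_force: [0.2, -0.4, 0.3]
width: 0.046
```

```bash
python3 - <<'E'
from h import *
F=[camera("side")[0][...,::-1].astype(int) for _ in range(16)]
r=np.s_[135:190,270:300]
print([round(abs(F[0]-x)[r].mean(),2) for x in F[1:]],abs(F[0]-F[10])[r].max(),observe()["time"])
cv2.imwrite("pics/c8.png",cv2.resize(F[-1][115:190,255:320].astype(np.uint8),None,fx=6,fy=6,interpolation=cv2.INTER_CUBIC))
E
```

```text
[np.float64(1.7), np.float64(1.68), np.float64(1.64), np.float64(1.66), np.float64(1.69), np.float64(1.62), np.float64(1.61), np.float64(1.69), np.float64(1.66), np.float64(1.61), np.float64(1.68), np.float64(1.66), np.float64(1.66), np.float64(1.63), np.float64(1.64)] 14 24.25
```

View pics/c8.png

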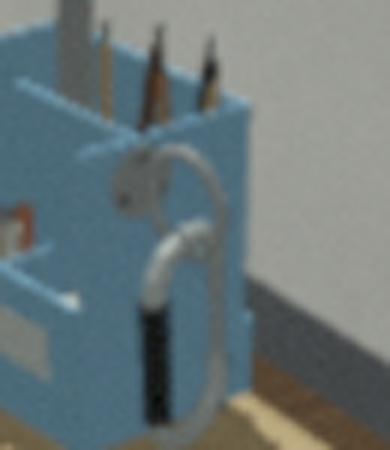

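The carabiner hangs straight down from the eye with its gate shut. It is at rest: the picture differences are at noise level.

```bash
python3 -c "
from workcell import *
print(hand_in())"
```

```text
the job is handed in; nothing more can be done
None
```

I picked up the aluminium carabiner by its sleeve and pushed its gate onto the eye's outermost wire; the push force was about 4 N. I then slid the wire into the pocket, where the force dropped to about 0 and the gate looked shut. I let go and backed the arm away, and handed in after about 24 s on the robot's clock.

- **Hanging:** the last pictures show the carabiner hanging straight down from the eye with its gate closed. The final 0.8 s of frames differ only by noise, so it had stopped swinging. A check about 5 s earlier still showed slight motion, so I waited longer.
- **Other things on the desk:** the mug, jar, spoon rest, elephant, tape, crayon case and the three red carabiners show shifts of 0.6 pixel or less. I put those down to the arm's moving shadow.
- **Disagreement:** before the push, the top camera placed the wire up to about 5 mm nearer the nose than my wrist-camera fit. I moved 3 mm towards the hinge so that either reading fell within the allowed range.

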